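Start up the laser driver

ROBOT

A 7-joint arm with a two-finger parallel gripper is mounted at the origin on the work surface. World frame = base frame: x ahead of the robot, y to its left, z up, the work surface at z = 0. Lengths are in m, angles in rad, forces in N, time in s.
With the tool pointing down it reaches from about 0.4 to 0.875 m from the base axis. Payload 19.3 kg.
Tool frame: the origin (TCP) lies midway between the tips of the shut fingers; the grasp point (between the pads) lies behind it (bot.grasp_offset is the z of the grasp point in the tool frame, in m); z points along the fingers, y is the line along which they close (so a half turn about z gives the same grasp; the last joint's range is limited). The gripper opens to 85 mm and grips with 20 to 120 N. Pads are 22 mm wide; open, the fingers measure 114 mm over their backs; the gripper's body (76 mm by 85 mm) begins 54 mm behind the grasp point. The pads swing forward as they close: fully open they stand 13 mm farther back than shut.
Start: joints at [1.277, 0.521, -0.036, 1.599, 0.021, 1.021, -0.113], TCP at [0.139, -0.609, 0.231] pointing down, gripper open.
Joint ranges: [-2.91, 2.91], [-0.3, 2.13], [-1.5, 1.42], [0.17, 2.43], [-1.26, 4.41], [0.16, 1.93], [-2.52, 2.52]. Speed limits (rad/s): [1.89, 1.89, 2.39, 2.39, 3.01, 3.01, 3.01].

INTERFACE

Orientations are given as a 3x3 rotation matrix whose columns are the frame's x, y, z axes.
In Python, from rig import bot gives the robot as it stands. The module is installed in compiled form; this text tells all that it offers.
- The arm moves only by the tool arm_command, never from a script. Its argument "steps" is a list that holds one entry, the list of rows, each a list of 7 numbers: the turn, a rotation vector about the tool's x, y, z scaled (see below), then the shift along the tool's x, y, z scaled (see below), then the gripper's target within -1 to 1 (shut at 1, half-way at 0, fully open at -1). A call has 1 to 8 rows; each row shifts and turns the commanded pose from where the row before left it, along the tool's axes as they then stand; what a row does not reach is not made up. The controller multiplies each number of a shift by 0.04 m and each number of a turn by 0.12 rad. A row lasts 1/10 s, in which the tool goes at most 50 mm and 8.59 degrees, less where a joint would pass 70% of its speed; a pose out of reach is approached as far as the arm can. A call with a number of a shift or a turn outside -1 to 1 is refused whole. A call with a gripper value outside its range is refused whole. The fingers move at their own pace and stop on an object; "newtons" is the grip in N (left out, the last holds). Time passes only in rows, so rows that do not move let the fingers close. It gives the time, the measured TCP pose, the force, the opening and the grip force at its end, in the units of the state.
- bot.state(): the state, without advancing time (a new reading comes with each control period).
- bot.snapshot(name): name is "scene" or "top" or "wrist"; returns a dict with "img" (480x640x3 uint8, blue, green, red), "fx", "fy", "cx", "cy" (pixels), "T" (4x4, takes a point from camera to world coordinates). Camera axes: x right, y up, looking along -z (the intrinsics and any distortion apply to the point x, -y, -z); pixel columns grow to the right and rows downward; lengths in m; the calibration is good to about 2 mm. A picture is of the moment at which its call begins. There is no depth.
- bot.job_done(): hands the job in; it is judged then, once.
The state is a dict: "t": time; "joint_positions": joint angles; "dq": joint speeds; "effort": joint torques, N m; "position": TCP position; "eef_rot": TCP orientation; "force": force on the tool from outside, world axes, zero at the start; "moment": the same for the moment, N m; "finger_gap": finger opening in m; "finger_force": force on a finger pad.
Only numpy, scipy, OpenCV 4.12 (cv2) and the standard library are available. Lean on these libraries where they do the work, as an engineer would, in place of code of your own. Each camera call takes 0.05 s, during which the arm holds its last target. There are 200 camera calls.

TASK

Start the laser driver from its control deck by pressing with your fingertips: first tip the rocker switch over by pushing its raised far end down, then push the square key all the way in so that it stays down, and last press the small round button fully in, hold it in for a moment and let it spring back up. Keep to that order, do not press the mushroom-headed stop button, and leave the loose things around the deck standing where they are.

Things in the scene. Friction and masses are not known exactly. Their poses are not given: they have to be found in the camera images.
- deck: Grey box, 190 mm deep (x) by 400 wide (y), top 50 mm above the bench, fixed, yawed up to 20 degrees; origin: centre of its underside, x to its rear, away from the robot. On top, in a row along y at x = -35 mm, four bays (y = +-42.5, +-127.5 mm) each hold one control, all of grey plastic with black bezels; which is in which bay varies. Flat dark display behind the row.
- rocker (a joint): Angle of the V-shaped rocker (seesaw) switch, 56 mm long along the deck's x, 28 mm wide: -0.25 at the start (far end, away from the robot, raised; off), +0.25 when tipped over (near end raised, far half nearly level; on). About 2.5 N on the end tips it against friction (no spring), and it stays where it is left, so push it right to its stop.
- rocker_far_end (a point): Point on the upper face of the rocker's far half, 4 mm in from its far edge and 23 mm behind the pivot; the place to push down. Moves with the rocker: about 80 mm above the bench at the start, 11 mm lower when tipped. Its axes are the rocker's: x along it towards the rear, y across.
- latch_key (a joint): Travel of the square latching key: 0 out, 0.007 (7 mm) fully in. It moves against about 3.5 N of friction and stays where it is pushed.
- latch_key_top (a point): Centre of the key's flat square top, 32 x 32 mm, 72 mm above the bench when out; still 5 mm proud of its square bezel when fully in. Pushed straight down.
- start_button (a joint): Travel of the small round start button: 0 out, 0.006 (6 mm) fully in. Sprung: starts to move at 1.5 N, fully in at 5 N, and springs back.
- start_button_top (a point): Centre of the start button's flat round top, 26 mm across, 72 mm above the bench; still 6 mm proud of its round bezel when fully in. Pushed straight down.
- stop_button (a joint): Travel of the mushroom-headed stop button: 0 out, 0.006 fully in, sprung as the start button. Must not be pressed.
- stop_button_top (a point): Centre of the domed top of the stop button's mushroom head, 46 mm across, 82 mm above the bench. Not to be pressed.
- spool: Loose empty blue fibre spool standing on its flange, 100 mm across, 62 mm high, beside the deck on the robot's left; origin at the centre of its underside. To be left alone.
- solvent_bottle: Loose amber bottle, 54 mm across, 130 mm high, beside the deck on the robot's right; origin at the centre of its underside. To be left alone.
- fibre_stand: Loose black stand with three blocks, 50 x 120 mm, 52 mm high, on the bench between robot and deck; origin at the centre of its underside. To be left alone.
- adapter: Loose small metal adapter, 22 mm across, 26 mm high, standing on the deck's top behind the bays; origin at the centre of its underside. To be left alone.

How it is judged:
By the outcome, as a careful person would: the job done as asked, in the order asked, and still so for the second after the job is handed in, with the robot touching nothing.
It also fails if it takes over 42 s, if anything falls off the work surface, if the arm or the gripper's body presses on something with over 40 N, if the wrist force passes 120 N, or if a joint passes its speed limit or range.

## Working session

There is one attempt and no reset: what is moved stays moved. The work goes in short steps, Python scripts to look and compute and a tool call to move; the robot and the scene stay as the last step left them, time stands still between calls to the robot, and variables do not carry over. Pictures are saved under pics/ and viewed, at most 10 in all, crops included, and the job is handed in when it is done.

Besides the shell and the picture viewer there is one more tool, called after ">>>" as name(argument=value, ...) on one line, values as JSON. arm_command: Moves the arm, as the interface text tells. Its arguments: {"type":"object","properties":{"steps":{"type":"array","items":{"type":"array","items":{"type":"array","items":{"type":"number","minimum":-1,"maximum":1}}}},"newtons":{"type":"number"}},"required":["steps"]}

```bash
mkdir -p pics
python3 - <<'E'
from rig import bot
import cv2,numpy as np,pickle
for n in("top","scene"):
    s=bot.snapshot(n);cv2.imwrite(f"pics/{n}0.png",s["img"]);pickle.dump(s,open(f"{n}0.pkl","wb"))
    print(n,s["fx"],s["fy"],s["cx"],s["cy"],s.keys());print(np.round(s["T"],3))
st=bot.state();print(st["t"],np.round(st["position"],3),np.round(st["eef_rot"],3),bot.grasp_offset,st["finger_gap"])
E
```

```text
top 462.5480507200954 462.5480507200954 321.12245382883765 244.5790642247426 dict_keys(['img', 'fx', 'fy', 'cx', 'cy', 'T'])
[[ 0.02   0.994 -0.106  0.431]
 [-1.     0.02  -0.004  0.019]
 [-0.002  0.106  0.994  0.936]
 [ 0.     0.     0.     1.   ]]
scene 610.6616782135843 610.6616782135843 339.81470729460824 243.35619563305275 dict_keys(['img', 'fx', 'fy', 'cx', 'cy', 'T'])
[[ 0.566 -0.51   0.648  1.345]
 [ 0.824  0.351 -0.444 -0.544]
 [-0.     0.785  0.619  0.847]
 [ 0.     0.     0.     1.   ]]
0.1 [ 0.139 -0.609  0.231] [[ 0.975  0.222 -0.   ]
 [ 0.222 -0.975  0.001]
 [-0.    -0.001 -1.   ]] -0.0187 0.08531391487362693
```

View pics/top0.png

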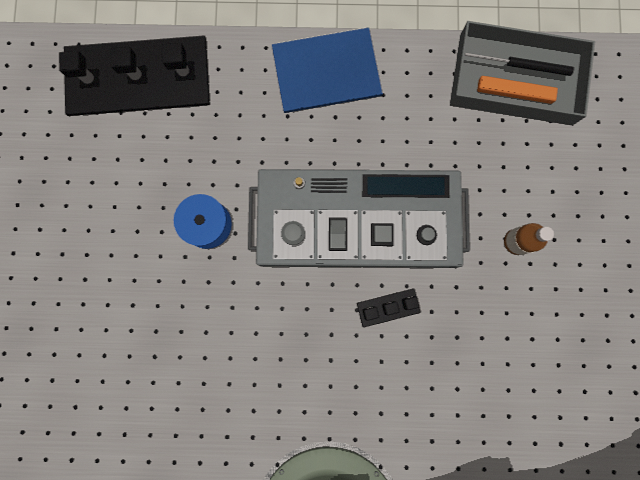

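View pics/scene0.png

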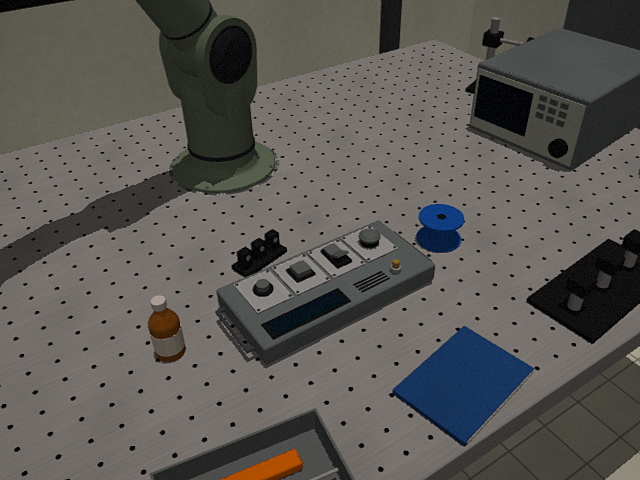

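The top view shows, from left to right, the mushroom stop (293,233), rocker (338,234), square key (382,234) and start button (426,235). The adapter is at (299,183), the stand at (389,307), the spool at (202,220) and the bottle near (520,240). I'll crop in for a finer fit.

```bash
cat > h.py <<'E'
import numpy as np,cv2,pickle
def ray(s,u,v,z):
    T=np.array(s["T"]);d=T[:3,:3]@np.array([(u-s["cx"])/s["fx"],-(v-s["cy"])/s["fy"],-1.])
    o=T[:3,3];return o+d*(z-o[2])/d[2]
def proj(s,p):
    T=np.array(s["T"]);q=T[:3,:3].T@(np.array(p)-T[:3,3])
    return np.array([s["cx"]+s["fx"]*q[0]/-q[2],s["cy"]-s["fy"]*q[1]/-q[2]])
E
python3 - <<'E'
from h import *
s=pickle.load(open("top0.pkl","rb"))
for n,u,v,z in[("stop",293,233,.082),("rock",338,234,.07),("key",382,234,.072),("start",426,235,.072),("c1",258,170,.05),("c2",461,170,.05),("c3",464,267,.05),("c4",257,267,.05),("adapter",299,182,.07)]:
    print(n,np.round(ray(s,u,v,z),4))
c=s["img"][160:275,250:470];cv2.imwrite("pics/c1.png",cv2.resize(c,None,fx=3.6,fy=3.6,interpolation=cv2.INTER_CUBIC))
E
```

```text
stop [0.5423 0.0753 0.082 ]
rock [ 0.5437 -0.0088  0.07  ]
key [ 0.5451 -0.0916  0.072 ]
start [ 0.5448 -0.1743  0.072 ]
c1 [0.6696 0.1493 0.05  ]
c2 [ 0.6774 -0.2483  0.05  ]
c3 [ 0.4874 -0.2517  0.05  ]
c4 [0.4794 0.1447 0.05  ]
adapter [0.6423 0.0673 0.07  ]
```

View pics/c1.png

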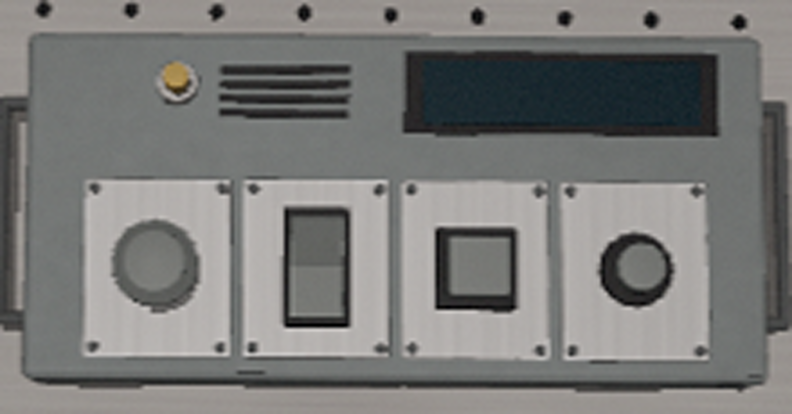

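Deck centre is about (0.5785, -0.0516) with yaw 0.02. That gives these targets:

- rocker far end: (0.566, -0.009)
- key: (0.544, -0.095)
- start button: (0.546, -0.180)

I'll shut the fingers and approach.

>>> arm_command(steps=[[[0,0,0.85,0,0,0,1],[0,0,0.85,0,0,0,1],[0,0,0,0.5,-0.68,0,1],[0,0,0,0.6,-0.8,0,1],[0,0,0,0.6,-0.8,0,1],[0,0,0,0.6,-0.8,0,1],[0,0,0,0.6,-0.8,0,1],[0,0,0,0.6,-0.8,0,1]]], newtons=40)

```text
t: 0.9
position: [0.2756, -0.418, 0.2312]
eef_rot: [[1.0, 0.02, -0.0], [0.02, -1.0, 0.0], [-0.0, -0.0, -1.0]]
force: [1.0, 0.5, 0.2]
finger_gap: 0.0002
finger_force: 0.0
```

>>> arm_command(steps=[[[0,0,0,0.6,-0.8,0,1],[0,0,0,0.6,-0.8,0,1],[0,0,0,0.6,-0.8,0,1],[0,0,0,0.6,-0.8,0,1],[0,0,0,0.6,-0.8,0,1],[0,0,0,0.6,-0.8,0,1],[0,0,0,0.6,-0.8,0,1],[0,0,0,0.6,-0.8,0,1]]])

```text
t: 1.7
position: [0.4625, -0.1582, 0.2312]
eef_rot: [[1.0, 0.02, -0.0], [0.02, -1.0, 0.0], [-0.0, -0.0, -1.0]]
force: [-0.3, -1.1, 0.2]
finger_gap: 0.0001
finger_force: 0.0
```

>>> arm_command(steps=[[[0,0,0,0.6,-0.8,0,1],[0,0,0,0.6,-0.8,0,1],[0,0,0,0.6,-0.8,0,1],[0,0,0,0.5,-0.8,0,1],[0,0,0,0.35,-0.48,0.7,1],[0,0,0,0,0,0.7,1],[0,0,0,0,0,0.6,1],[0,0,0,0,0,0,1]]])

```text
t: 2.5
position: [0.5632, -0.0103, 0.1485]
eef_rot: [[1.0, 0.02, -0.005], [0.02, -1.0, -0.0], [-0.005, 0.0, -1.0]]
force: [0.4, -1.1, 1.0]
finger_gap: -0.0003
finger_force: 0.0
```

Run:
```python
from rig import bot
from h import *
w=bot.snapshot("wrist");pickle.dump(w,open("w1.pkl","wb"))
st=bot.state();print(st["t"],np.round(st["position"],4),np.round(w["T"],3).tolist())
im=w["img"].copy()
for p in[(.5657,-.0093,.08),(.5444,-.0948,.072),(.546,-.1798,.072),(.541,.0752,.082)]:
    q=proj(w,p);print(np.round(q,1));cv2.drawMarker(im,tuple(int(round(a)) for a in q),(0,0,255),0,12)
cv2.imwrite("pics/w1.png",im)
```

```text
2.55 [ 0.5642 -0.0105  0.1504] [[0.02, 0.963, 0.267, 0.63], [-1.0, 0.019, 0.005, -0.009], [-0.0, -0.267, 0.964, 0.292], [0.0, 0.0, 0.0, 1.0]]
[319.6 245.4]
[450.6 275.7]
[581.5 275.9]
[183.3 281.6]
```

View pics/w1.png

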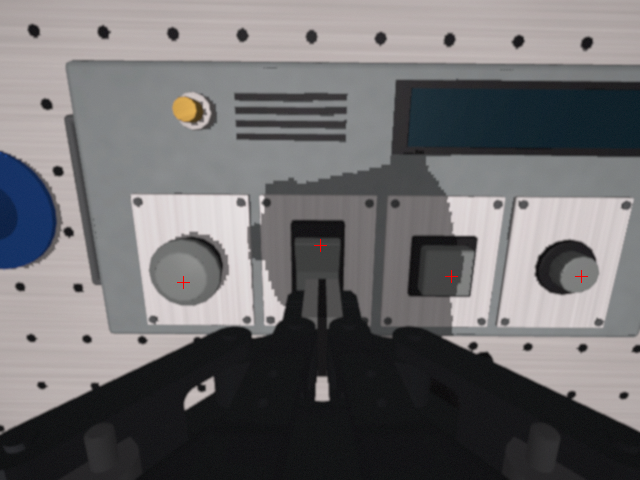

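The predicted marks match the controls to within about 3 mm (rocker tip at (319,241), key at (446,272), start at (580,273)). Next I push the rocker.

>>> arm_command(steps=[[[0,0,0,0.05,-0.04,0.5,1],[0,0,0,0,0,0.5,1],[0,0,0,0,0,0.5,1],[0,0,0,0,0,0.2,1],[0,0,0,0,0,0.1,1],[0,0,0,0,0,0.1,1],[0,0,0,0,0,0,1]]])

```text
t: 3.25
position: [0.5679, -0.0088, 0.0763]
eef_rot: [[1.0, 0.02, 0.002], [0.02, -1.0, 0.0], [0.002, -0.0, -1.0]]
force: [1.8, 0.6, 1.7]
finger_gap: -0.0001
finger_force: 0.9
```

>>> arm_command(steps=[[[0,0,0,0,0,0.08,1],[0,0,0,0,0,0.08,1],[0,0,0,0,0,0,1]]])

```text
t: 3.55
position: [0.5667, -0.0088, 0.0687]
eef_rot: [[1.0, 0.02, -0.001], [0.02, -1.0, -0.0], [-0.001, 0.0, -1.0]]
force: [1.4, -0.1, 2.1]
finger_gap: -0.0001
finger_force: 0.7
```

>>> arm_command(steps=[[[0,0,0,0,0,0.06,1],[0,0,0,0,0,0.04,1],[0,0,0,0,0,0,1]]])

```text
t: 3.85
position: [0.567, -0.0089, 0.0674]
eef_rot: [[1.0, 0.02, 0.001], [0.02, -1.0, -0.001], [0.001, 0.001, -1.0]]
force: [-15.6, 0.3, 56.0]
finger_gap: -0.0002
finger_force: 27.8
```

The rocker is against its stop: 56 N at z = 67 mm. Next I lift and move over the key.

>>> arm_command(steps=[[[0,0,0,0,0,-0.3,1],[0,0,0,0,0,-0.6,1],[0,0,0,0,0,-0.6,1],[0,0,0,-0.2,0.7,0,1],[0,0,0,-0.2,0.7,0,1],[0,0,0,-0.17,0.7,0,1],[0,0,0,0,0,0,1],[0,0,0,0,0,0,1]]])

```text
t: 4.65
position: [0.5452, -0.0936, 0.1247]
eef_rot: [[1.0, 0.018, -0.001], [0.018, -1.0, 0.0], [-0.001, -0.0, -1.0]]
force: [1.0, -0.1, 0.0]
finger_gap: -0.0004
finger_force: 0.0
```

Run:
```python
from rig import bot
from h import *
w=bot.snapshot("wrist")
st=bot.state();print(st["t"],np.round(st["position"],4))
im=w["img"].copy()
for p in[(.5657,-.0093,.069),(.546,-.093,.072),(.548,-.179,.072)]:
    q=proj(w,p);print(np.round(q,1));cv2.drawMarker(im,tuple(int(round(a)) for a in q),(0,0,255),0,12)
cv2.imwrite("pics/w2.png",im)
```

```text
4.7 [ 0.5455 -0.0928  0.1247]
[172.3 219.2]
[320.2 256.7]
[470.9 256. ]
```

View pics/w2.png

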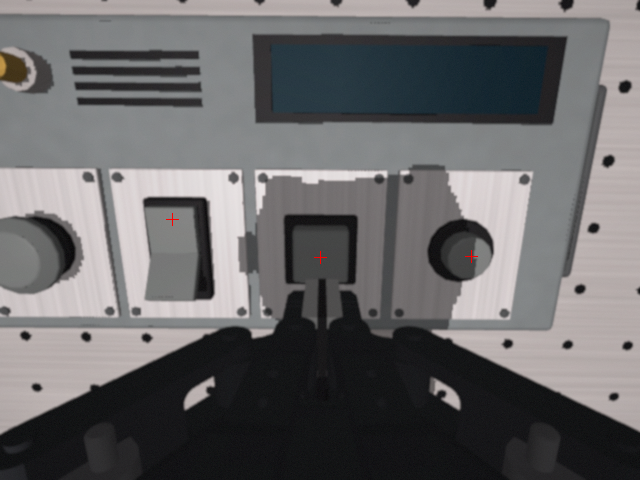

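The rocker is tipped over, with its near end raised at (173,278). The key top at (320,254) sits right under the fingers, and start is at (468,256). Now I press the key.

>>> arm_command(steps=[[[0,0,0,0,0,0.5,1],[0,0,0,0,0,0.5,1],[0,0,0,0,0,0.25,1],[0,0,0,0,0,0.08,1],[0,0,0,0,0,0.06,1],[0,0,0,0,0,0.04,1],[0,0,0,0,0,0.02,1],[0,0,0,0,0,0,1]]])

```text
t: 5.5
position: [0.5461, -0.0932, 0.0673]
eef_rot: [[1.0, 0.02, 0.001], [0.02, -1.0, 0.0], [0.001, -0.0, -1.0]]
force: [0.5, 1.5, 2.7]
finger_gap: 0.0002
finger_force: 1.0
```

>>> arm_command(steps=[[[0,0,0,0,0,0.04,1],[0,0,0,0,0,0,1]]])

```text
t: 5.7
position: [0.5462, -0.0932, 0.0654]
eef_rot: [[1.0, 0.02, 0.001], [0.02, -1.0, 0.0], [0.001, -0.0, -1.0]]
force: [0.9, 1.7, 2.5]
finger_gap: 0.0003
finger_force: 1.0
```

>>> arm_command(steps=[[[0,0,0,0,0,0.04,1],[0,0,0,0,0,0,1]]])

```text
t: 5.9
position: [0.5462, -0.0933, 0.0646]
eef_rot: [[1.0, 0.02, 0.001], [0.02, -1.0, -0.0], [0.001, 0.0, -1.0]]
force: [-4.6, 3.0, 21.0]
finger_gap: -0.0002
finger_force: 10.6
```

>>> arm_command(steps=[[[0,0,0,0,0,0.02,1],[0,0,0,0,0,0,1]]])

```text
t: 6.1
position: [0.5463, -0.0933, 0.0644]
eef_rot: [[1.0, 0.02, 0.001], [0.02, -1.0, -0.0], [0.001, 0.0, -1.0]]
force: [-8.0, 2.7, 34.3]
finger_gap: -0.0
finger_force: 16.6
```

>>> arm_command(steps=[[[0,0,0,0,0,-0.3,1],[0,0,0,0,0,-0.5,1],[0,0,0,0,0,-0.6,1],[0,0,0,0,0.72,0,1],[0,0,0,0,0.72,0,1],[0,0,0,0,0.71,0,1],[0,0,0,0,0,0,1],[0,0,0,0,0,0,1]]])

```text
t: 6.9
position: [0.5472, -0.1797, 0.1188]
eef_rot: [[1.0, 0.018, -0.0], [0.018, -1.0, 0.0], [-0.0, -0.0, -1.0]]
force: [-0.8, 0.9, 0.2]
finger_gap: 0.0001
finger_force: 0.0
```

Run:
```python
from rig import bot
from h import *
w=bot.snapshot("wrist")
st=bot.state();print(st["t"],np.round(st["position"],4))
im=w["img"].copy()
for p in[(.5657,-.0093,.069),(.546,-.093,.065),(.548,-.178,.072)]:
    q=proj(w,p);print(np.round(q,1));cv2.drawMarker(im,tuple(int(round(a)) for a in q),(0,0,255),0,12)
cv2.imwrite("pics/w3.png",im)
```

```text
6.95 [ 0.5473 -0.1788  0.1188]
[ 11.  222.2]
[170.2 256.7]
[318.1 259.9]
```

View pics/w3.png

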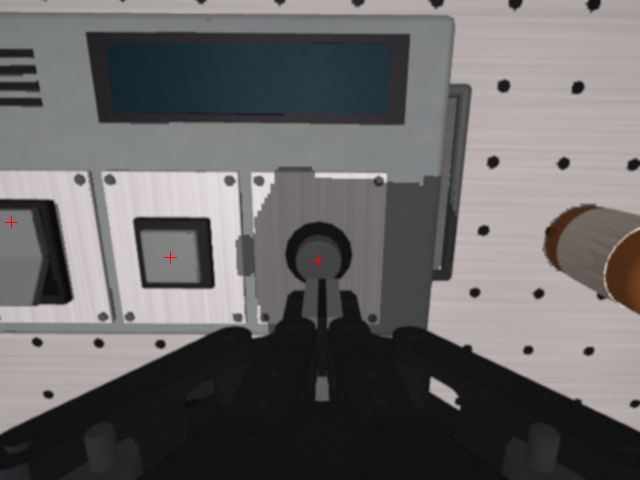

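The key is in, with its top at (170,257) now low in its bezel. The start button at (318,258) is under the tips. Pressing it.

>>> arm_command(steps=[[[0,0,0,0,0,0.5,1],[0,0,0,0,0,0.45,1],[0,0,0,0,0,0.15,1],[0,0,0,0,0,0.08,1],[0,0,0,0,0,0.06,1],[0,0,0,0,0,0.04,1],[0,0,0,0,0,0.04,1],[0,0,0,0,0,0,1]]])

```text
t: 7.75
position: [0.5478, -0.179, 0.0664]
eef_rot: [[1.0, 0.02, 0.001], [0.02, -1.0, 0.0], [0.001, -0.0, -1.0]]
force: [-0.3, 4.4, 3.9]
finger_gap: -0.0002
finger_force: 2.3
```

>>> arm_command(steps=[[[0,0,0,0,0,0.04,1],[0,0,0,0,0,0.02,1],[0,0,0,0,0,0,1]]])

```text
t: 8.05
position: [0.548, -0.1791, 0.0656]
eef_rot: [[1.0, 0.02, 0.001], [0.02, -1.0, -0.0], [0.001, 0.0, -1.0]]
force: [-10.1, 6.2, 35.3]
finger_gap: -0.0001
finger_force: 17.5
```

It's fully in at 35 N. I'll hold it, then let go straight up.

>>> arm_command(steps=[[[0,0,0,0,0,0,1],[0,0,0,0,0,0,1],[0,0,0,0,0,0,1],[0,0,0,0,0,0,1],[0,0,0,0,0,0,1],[0,0,0,0,0,0,1],[0,0,0,0,0,0,1],[0,0,0,0,0,0,1]]])

```text
t: 8.85
position: [0.548, -0.1791, 0.0656]
eef_rot: [[1.0, 0.02, 0.001], [0.02, -1.0, -0.0], [0.001, 0.0, -1.0]]
force: [-9.1, 6.4, 36.4]
finger_gap: -0.0002
finger_force: 17.5
```

>>> arm_command(steps=[[[0,0,0,0,0,-0.2,1],[0,0,0,0,0,-0.5,1],[0,0,0,0,0,-0.8,1],[0,0,0,0,0,-0.8,1],[0,0,0,0,0,-0.8,1],[0,0,0,0,0,-0.5,1],[0,0,0,0,0,0,1],[0,0,0,0,0,0,1]]])

```text
t: 9.65
position: [0.5474, -0.1796, 0.2077]
eef_rot: [[1.0, 0.019, 0.0], [0.019, -1.0, -0.0], [0.0, 0.0, -1.0]]
force: [0.2, -1.2, -0.5]
finger_gap: -0.0001
finger_force: 0.0
```

Run:
```python
from rig import bot
from h import *
s=bot.snapshot("scene");c=s["img"][180:380,130:480]
cv2.imwrite("pics/s2.png",cv2.resize(c,None,fx=2.2,fy=2.2,interpolation=cv2.INTER_CUBIC))
st=bot.state();print(st["t"],st["position"],st["force"])
```

```text
9.7 [ 0.54710774 -0.17945333  0.20709836] [-0.44667217  0.02892522 -0.71897932]
```

View pics/s2.png

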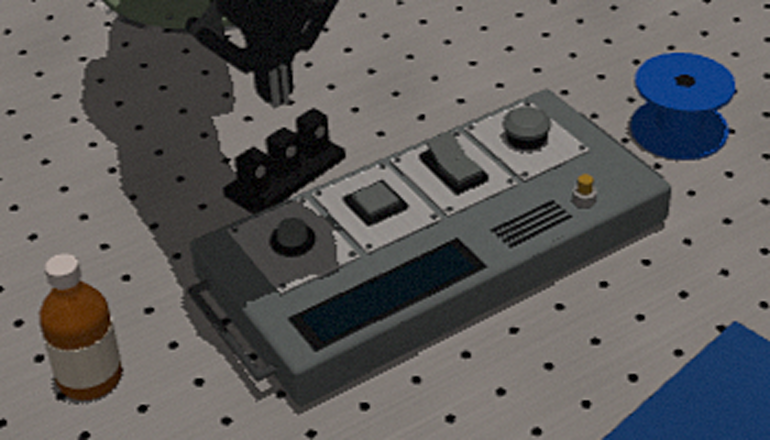

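The rocker is tipped (450,165), the key is in (375,200), the start button is back up (292,235), and the loose things are where they were. Handing in.

```bash
python3 -c "
from rig import bot
print(bot.job_done())"
```

```text
the job is handed in; nothing more can be done
None
```

I tipped the rocker over, latched the key in, then pressed, held and released the start button, in that order; the stop button and loose items were not touched, and I handed the job in at about 9.7 s.

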